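Roll-check a change gear on the mesh tester

ROBOT

A 6-joint arm with a two-finger parallel gripper is mounted at the origin on the work surface. World frame = base frame: x ahead of the robot, y to its left, z up, the work surface at z = 0. Lengths are in m, angles in rad, forces in N, time in s.
With the tool pointing down it reaches from about 0.35 to 0.8 m from the base axis. Payload 7.3 kg.
Tool frame: the origin (TCP) lies between the finger pads; the fingertips stand 25 mm ahead of it and the grasp point (between the pads) lies 6 mm ahead of it (r.tip_extent is the distance from the TCP to the fingertips, in m); z points along the fingers, y is the line along which they close (so a half turn about z gives the same grasp; the last joint's range is limited). The gripper opens to 85 mm and grips with 20 to 120 N. Pads are 22 mm wide; open, the fingers measure 114 mm over their backs; the gripper's body (76 mm by 85 mm) begins 54 mm behind the grasp point. The pads swing forward as they close: fully open they stand 13 mm farther back than shut.
Start: joints at [0.958, 0.342, 1.524, -0, 1.275, -0.146], TCP at [0.236, 0.469, 0.256] pointing down, gripper open.
Joint ranges: [-2.53, 2.53], [-0.77, 2.02], [0.04, 2.7], [-1, 4.14], [0.28, 2.66], [-3.11, 3.11]. Speed limits (rad/s): [2.57, 2.57, 3.14, 3.14, 3.14, 3.14].

INTERFACE

Orientations are given as a unit quaternion [x, y, z, w].
In Python, from workcell import r, command_gripper, optics gives the robot as it stands. The module is installed in compiled form; this text tells all that it offers. Calls block until the motion is done:
- r.reach(position, orientation): joint-space move of the TCP to a pose.
- r.move_straight(position, orientation=None, speed=0.15, max_force=None): straight line of the TCP; orientation=None keeps the orientation; speed is the mean speed in m/s. With max_force (N) it stops when the force on the tool has changed by that much, and returns True; else False.
- r.movej(angles): joint-space move.
- command_gripper(opening, force=None): finger opening in m; force is the grip in N (None keeps the last); returns when the fingers have stopped.
- r.hold(seconds).
- r.solve_ik(position, orientation): joint angles nearest the present ones, or None.
- r.read_state(): the state.
- optics.get_image(name): name is "scene" or "top" or "wrist"; returns (picture, depth): 480x640x3 uint8, red, green, blue; 480x640 float32, m along the optical axis (not along the pixel's ray), 0 where there is no reading.
- optics.camera_model(name): a dict with "K" (3x3 intrinsics, pixels), "k1" (the pictures are not rectified: a ray, as slopes to the right and down, at radius r is drawn at 1 + k1 r^2 times it, then the intrinsics apply), "R" (3x3) and "t" (3): a world point X has camera coordinates R X + t; the wrist camera has in their place "tool_from_camera" (4x4, takes a point from camera to tool coordinates, whose origin is the TCP and whose axes are the flange's). Camera axes: x right, y down, z forward; pixel columns grow to the right and rows downward; lengths in m; the calibration is good to about 2 mm. A picture is of the moment at which its call begins: read the wrist's pose just before it. camera_model takes no time and is no camera call.
A pose or a line that the arm cannot do raises r.PlanningError and nothing moves.
- r.finish_job(): hands the job in; it is judged then, once.
The state is a dict: "time_s": time; "joint_positions": joint angles; "dq": joint speeds; "tau": joint torques, N m; "eef_pos": TCP position; "eef_rot": TCP orientation; "contact_force": force on the tool from outside, world axes, zero at the start; "torque": the same for the moment, N m; "grip_width": finger opening in m; "grip_force": force on a finger pad.
Only numpy, scipy, OpenCV 4.12 (cv2) and the standard library are available. Lean on these libraries where they do the work, as an engineer would, in place of code of your own. Each camera call takes 0.05 s, during which the arm holds its last target. There are 200 camera calls.

TASK

Pick the 18-tooth change gear (the middle-sized one) off the sloped rack and set it, hub up, fully down on the arbor of the drawn-back carriage of the gear mesh tester. Ease the carriage home against its stop so that the gear's teeth mesh with the master gear without being forced, then turn the master a quarter turn by its knob to roll the pair together. Leave the gear there in mesh, the other two gears on their pegs and everything else on the bench where it is.

Things in the scene. Friction and masses are not known exactly. Their poses are not given: they have to be found in the camera images.
- gear18_mid (a point): wanted bare-steel change gear: 18 teeth, 60 mm over the tips, loose, 0.25 kg. Disc 12 mm thick, round hub 28 mm across standing 22 mm above it, 34 mm tall in all, 16.4 mm bore right through. This point is on the axis, half-way up the 34 mm; z along the axis to the hub's end, x at the middle of a tooth. It starts hub up on the sloped rack, on any of the three pegs
- gear14_mid (a point): like it but the smallest: 14 teeth, 48 mm over the tips, same hub, bore and tooth size; the same point
- gear22_mid (a point): like it but the largest: 22 teeth, 72 mm over the tips, same hub, bore and tooth size; the same point
- gear18: the 18-tooth gear again, origin at the centre of its toothed underside
- gear14: the 14-tooth gear again, origin at the centre of its underside
- gear22: the 22-tooth gear again, origin at the centre of its underside
- rack: fixed rack 268 mm wide (y), 66 mm tall: a board sloping up at 30 degrees away from its front (-x) edge, so the gears' axes and pegs lean 30 degrees from vertical to the rack's -x. Three pegs, 10 mm across, 16 mm long, in a row along y, 84 mm apart; each gear lies loosely on the board over one. Origin on the bench under the middle peg's foot (40 mm up)
- tester: fixed gear mesh tester, cast base 110 mm (x) by 250 mm (y), 22 mm tall; origin on the bench near its centre. Master post at y = -70 mm; the carriage slides along y, home is towards -y. A small dial indicator sits low at the rear (+x) side, top 53 mm above the bench
- master: master gear, 20 teeth, 66 mm over the tips, same tooth size (module 3), turning without limits (0.012 N m drag) on the fixed post. Origin on its axis at the underside of its 12 mm disc, 42 mm above the bench, z up; x points at the middle of the tooth beside the witness mark. A 32 mm hub above the disc, then a black knob
- master_knob (a point): centre of the master's round black knurled knob: 33 mm across, 25 mm tall (77 to 102 mm above the bench), on its axis; a seated change gear ends at 76 mm, below the knob
- master_mark (a point): small black witness mark on the master's upper face, 23.5 mm from its axis; goes round with it
- arbor (a point): foot of the carriage's upright arbor, on its axis at the collar face the gear rests on, 42 mm above the bench; axes as the tester's. 15 mm across for 17 mm, then tapering to 7 mm at its 30 mm tall tip. Drawn back it is 95.5 mm from the master's axis, at the stop 57.5 mm: there the 18-tooth gear meshes with about 1 mm backlash, 14 teeth do not reach, 22 foul
- carriage_knob (a point): centre of the carriage's black hand knob, an upright post 22 mm across and 30 mm tall (48 to 78 mm above the bench), 62 mm from the arbor on the side away from the master
- carriage (a joint): carriage slide in m: 0 drawn back, 0.038 home against the stop; it starts within 8 mm of drawn back. Drag 3 N, stays where left. If two tooth tips meet it stops short: draw back a little, turn the master slightly, ease in again
- screwdriver: loose screwdriver, black handle, 170 mm long; its origin is under its middle
- calipers: loose digital calipers, 200 mm steel beam lying flat; its origin is under its middle
- jar: loose glass jar, 54 mm across and 68 mm tall; origin under its centre
- spacer: loose plain steel spacer ring without teeth, 36 mm across, 12 mm tall; origin under its centre
- spanner: loose steel spanner, 160 mm long; origin under its middle
- clip_box: loose small flat box with a lid, 62 x 92 mm, 23 mm tall; origin under its centre
- oiler: loose small grey oil bottle, 40 mm across and 85 mm tall; origin under its centre
Mind the look-alikes: they are no part of the job. What is shaped like the gear18 but blue or green is not meant.

How it is judged:
On the way, in this order (a step that is already met when the one before it is completed fails the run):
1. the 18-tooth gear sits hub up, fully down on the arbor, let go, with the carriage still back (horizontal distance between gear18_mid and arbor below 0.0025 m and z of gear18_mid in the frame of arbor between 0.0145 and 0.0195 m and angle between the z axis of gear18_mid and the z axis of arbor, either way round below 0.07 rad and angle between gear18_mid's own z axis and vertical below 0.2 rad and contact force between the fingers and gear18 below 0.2 N and value of joint carriage below 0.02 m), for 0.2 s.
2. the carriage is home at its stop with the gear in mesh (horizontal distance between gear18_mid and arbor below 0.0025 m and z of gear18_mid in the frame of arbor between 0.0145 and 0.0195 m and angle between the z axis of gear18_mid and the z axis of arbor, either way round below 0.07 rad and angle between gear18_mid's own z axis and vertical below 0.2 rad and value of joint carriage above 0.0365 m), for 0.2 s.
3. the master has been turned a quarter turn (at least 60 degrees) with the gear rolling along, untouched (all of step 2 and contact force between the fingers and gear18 below 0.2 N and distance of master_mark from where it was at the start of the episode above 0.0235 m and angular speed of gear18 above 0.05 rad/s).
At the end, for the whole second after the job is handed in: 18-tooth gear still and hub up on the arbor, 2.5 mm or less off its axis and off fully down, square within 4 deg, in mesh with the carriage within 1.5 mm of its stop, after the master was turned 60 deg or more; other gears within 15 mm, bystanders within 30 mm of their starts (all of step 2 and linear speed of gear18 below 0.01 m/s and angular speed of gear18 below 0.1 rad/s and distance of each of gear14, gear22 from where it was at the start of the episode below 0.015 m); the robot touches nothing.
It fails at once if the teeth of the gear and the master are forced together (over 40 N) (contact force between gear18 and master above 40 N).
It fails at once if something else lying on the bench is pushed away by more than 30 mm (distance of any of screwdriver, calipers, jar, spacer, spanner, clip_box, oiler from where it was at the start of the episode above 0.03 m).
It also fails if it takes over 64 s, if anything falls off the work surface, if the arm or the gripper's body presses on something with over 40 N, if the wrist force passes 120 N, or if a joint passes its speed limit or range.

## Working session

There is one attempt and no reset: what is moved stays moved. The work goes in short steps, each a Python script; the robot and the scene stay as the last script left them, time stands still between calls to the robot, and variables do not carry over. Pictures are saved under pics/ and viewed, at most 10 in all, crops included, and the job is handed in when it is done.

```bash
mkdir -p pics; cat > h.py <<'E'
import numpy as np, cv2
from scipy.spatial.transform import Rotation as Ro
from workcell import r, command_gripper, optics
def shot(name):
    s=r.read_state(); im,d=optics.get_image(name); m=optics.camera_model(name)
    if 'R' in m: R=np.array(m['R']);t=np.array(m['t']); Rw=R.T; tw=-R.T@t
    else:
        T=np.array(m['tool_from_camera']); Q=Ro.from_quat(s['eef_rot']).as_matrix()
        Rw=Q@T[:3,:3]; tw=Q@T[:3,3]+np.array(s['eef_pos'])
    return im,d,dict(K=np.array(m['K'],float),k1=m['k1'],Rw=Rw,tw=tw)
def slopes(c,uv):
    uv=np.asarray(uv,float).reshape(-1,1,2)
    return cv2.undistortPoints(uv,c['K'],np.array([c['k1'],0,0,0.]),).reshape(-1,2)
def cloud(d,c):
    v,u=np.mgrid[:480,:640]; s=slopes(c,np.stack([u.ravel(),v.ravel()],1))
    P=np.c_[s,np.ones(len(s))]*d.reshape(-1,1)
    return (P@c['Rw'].T+c['tw']).reshape(480,640,3)
def onplane(c,uv,z):
    s=slopes(c,uv); D=np.c_[s,np.ones(len(s))]@c['Rw'].T
    return c['tw']+D*((z-c['tw'][2])/D[:,2])[:,None]
def proj(c,X):
    X=np.atleast_2d(X); Rc=c['Rw'].T
    return cv2.projectPoints(X.reshape(-1,1,3),cv2.Rodrigues(Rc)[0],-Rc@c['tw'],c['K'],np.array([c['k1'],0,0,0.]))[0].reshape(-1,2)
def save(n,im): cv2.imwrite('pics/'+n+'.png',im[...,::-1])
E
python3 - <<'E'
from h import *
print(r.read_state()['eef_rot'],r.tip_extent)
for n in('top','scene'):
    im,d,c=shot(n); save(n,im); np.savez(n,im=im,d=d,**c); print(n,c['tw'],(d>0).mean())
E
```

```text
[ 2.31293616e-01  9.72883685e-01 -7.19456138e-04 -2.85146387e-04] 0.025
top [0.39565025 0.06576855 1.14376319] 0.9959016927083333
scene [ 1.06759838 -0.46130308  0.7870226 ] 0.9959212239583334
```

View pics/top.png

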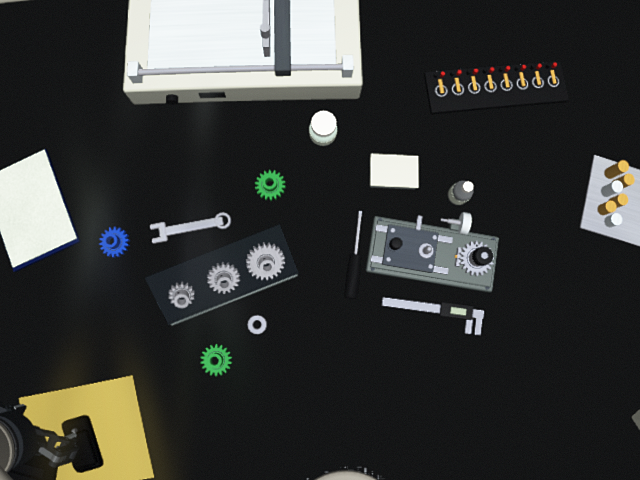

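View pics/scene.png

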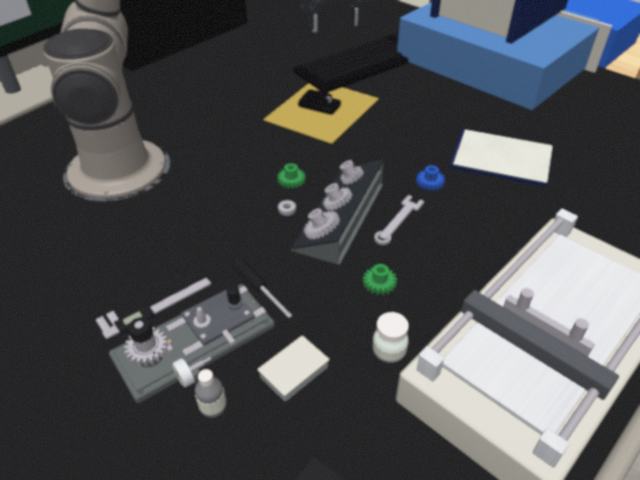

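The top view shows the gears at (181,295) small, (224,278) 18-tooth in the middle, and (266,262) large. On the tester, the carriage knob is at (396,243), the arbor at (427,251) and the master at (481,256). Next I'll get rough poses, then look with the wrist camera.

```bash
python3 - <<'E'
from h import *
z=np.load('top.npz'); c={k:z[k] for k in('K','k1','Rw','tw')}; c['k1']=float(c['k1'])
P=cloud(z['d'],c)
for n,u,v in [('g14',181,293),('g18',224,276),('g22',266,260),('kn',396,243),('arb',427,250),('mk',483,256),('jar',323,122),('oil',462,190),('spac',257,324),('bench',330,350),('scr',353,275)]:
    print(n,P[v,u].round(4))
# board plane
pts=P[235:325,146:300].reshape(-1,3); m=cv2.fillPoly(np.zeros((480,640),np.uint8),[np.array([[150,280],[280,228],[296,272],[172,322]])],1)>0
pts=P[m]; best=0
rng=np.random.default_rng(0)
for _ in range(500):
    a=pts[rng.choice(len(pts),3,False)]; n=np.cross(a[1]-a[0],a[2]-a[0]); n/=np.linalg.norm(n)+1e-12
    k=abs((pts-a[0])@n)<.002
    if k.sum()>best: best=k.sum(); I=k
q=pts[I]; n=np.linalg.svd(q-q.mean(0),full_matrices=False)[2][2]; n*=np.sign(n[2]); print('board n',n,np.degrees(np.arccos(n[2])),np.degrees(np.arctan2(-n[1],-n[0])),q.mean(0),len(q),len(pts))
# tester base rect
T=P[205:300,360:505].reshape(-1,3); T=T[(T[:,2]>.012)&(T[:,2]<.06)]
print(cv2.minAreaRect(T[:,:2].astype(np.float32)*1000))
print(optics.camera_model('wrist'))
E
```

```text
g14 [0.4448 0.2898 0.0717]
g18 [0.4744 0.2109 0.0725]
g22 [0.5021 0.1342 0.0732]
kn [ 0.5277 -0.1027  0.0791]
arb [ 0.5146 -0.1609  0.071 ]
mk [ 0.4976 -0.2548  0.1069]
jar [0.7628 0.0242 0.0681]
oil [ 0.6247 -0.2314  0.078 ]
spac [ 0.3864  0.1578 -0.0008]
bench [0.3342 0.0191 0.0023]
scr [ 0.4747 -0.0265  0.0295]
board n [0.9344824  0.35111689 0.05881819] 86.62801984074866 -159.40708939580566 [0.47700747 0.21341161 0.04929619] 6602 6602
((530.7168579101562, -173.55638122558594), (278.8595275878906, 140.84329223632812), 78.90444946289062)
{'K': array([[343.03245448,   0.        , 316.61925892],
       [  0.        , 343.03245448, 241.59392356],
       [  0.        ,   0.        ,   1.        ]]), 'k1': -0.020837767270808667, 'tool_from_camera': array([[-8.10592871e-04, -9.44999689e-01, -3.27070222e-01,
         8.31810628e-02],
       [ 9.99999520e-01, -5.85998889e-04, -7.85224996e-04,
         1.82792235e-03],
       [ 5.50374591e-04, -3.27070701e-01,  9.44999711e-01,
        -1.17680450e-01],
       [ 0.00000000e+00,  0.00000000e+00,  0.00000000e+00,
         1.00000000e+00]])}
```

```bash
cat >> h.py <<'E'
def tool(zdir,ydir):
    z=np.array(zdir,float); z/=np.linalg.norm(z); y=np.array(ydir,float); y-=z*(y@z); y/=np.linalg.norm(y)
    return Ro.from_matrix(np.c_[np.cross(y,z),y,z]).as_quat()
E
python3 - <<'E'
from h import *
yaw=np.radians(20.2); rx=np.array([np.cos(yaw),np.sin(yaw),0]); ry=np.array([-np.sin(yaw),np.cos(yaw),0])
a=-.5*rx+np.array([0,0,.866]); hub=np.array([.4744,.211,.0705])
ty=np.radians(-11); tX=np.array([np.cos(ty),np.sin(ty),0]); tY=np.array([-np.sin(ty),np.cos(ty),0])
for n,y in(('ry',ry),('-ry',-ry),('slope',np.cross(ry,a)),('-slope',-np.cross(ry,a))):
    for k in(.13,0.):
        q=r.solve_ik(hub+k*a,tool(-a,y)); print(n,k,None if q is None else np.round(q,2))
for n,y in(('tY',tY),('-tY',-tY),('tX',tX),('-tX',-tX)):
    for p in((.5146,-.161,.08),(.5146,-.161,.25),(.5,-.25,.09)):
        q=r.solve_ik(p,tool([0,0,-1],y)); print(n,p,None if q is None else np.round(q,2))
r.reach(hub+.13*a,tool(-a,-ry) if r.solve_ik(hub+.13*a,tool(-a,-ry)) is not None else tool(-a,ry))
im,d,c=shot('wrist'); save('w1',im); np.savez('w1',im=im,d=d,**c); print(r.read_state()['eef_pos'],r.read_state()['time_s'])
E
```

```text
ry 0.13 [ 0.21  0.11  2.21  0.23  0.31 -1.91]
ry 0.0 None
-ry 0.13 [0.21 0.11 2.21 0.23 0.31 1.23]
-ry 0.0 None
slope 0.13 [ 0.21  0.11  2.21  0.23  0.31 -0.34]
slope 0.0 None
-slope 0.13 [0.21 0.11 2.21 0.23 0.31 2.8 ]
-slope 0.0 None
tY (0.5146, -0.161, 0.08) [-0.45  0.57  1.7  -0.    0.87 -1.82]
tY (0.5146, -0.161, 0.25) [-0.45  0.37  1.5  -0.    1.27 -1.82]
tY (0.5, -0.25, 0.09) [-0.6   0.58  1.63 -0.    0.92 -1.98]
-tY (0.5146, -0.161, 0.08) [-0.45  0.57  1.7  -0.    0.87  1.32]
-tY (0.5146, -0.161, 0.25) [-0.45  0.37  1.5  -0.    1.27  1.32]
-tY (0.5, -0.25, 0.09) [-0.6   0.58  1.63 -0.    0.92  1.16]
tX (0.5146, -0.161, 0.08) [-0.45  0.57  1.7  -0.    0.87 -0.25]
tX (0.5146, -0.161, 0.25) [-0.45  0.37  1.5  -0.    1.27 -0.25]
tX (0.5, -0.25, 0.09) [-0.6   0.58  1.63 -0.    0.92 -0.41]
-tX (0.5146, -0.161, 0.08) [-0.45  0.57  1.7  -0.    0.87  2.89]
-tX (0.5146, -0.161, 0.25) [-0.45  0.37  1.5  -0.    1.27  2.89]
-tX (0.5, -0.25, 0.09) [-0.6   0.58  1.63 -0.    0.92  2.73]
[0.41377993 0.18925316 0.18343738] 1.4333
```

View pics/w1.png

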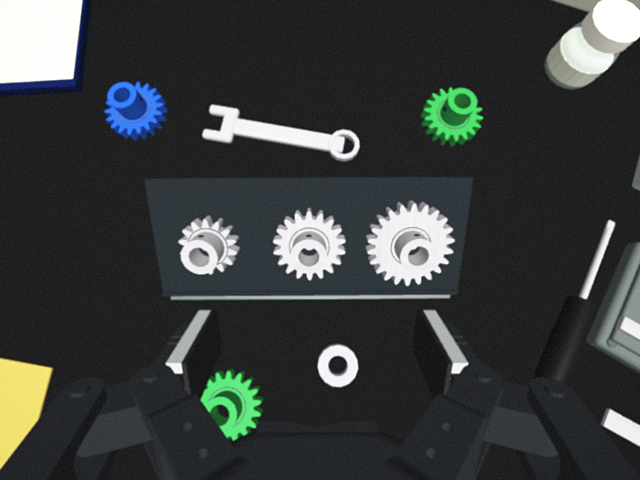

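The wrist view shows the 18-tooth gear with its disc centred near (310,243) and its hub end near (309,252). I'll fit the board plane, hub and tooth phase from depth.

```bash
cat >> h.py <<'E'
def load(n):
    z=np.load(n+'.npz'); c={k:z[k] for k in('K','k1','Rw','tw')}; c['k1']=float(c['k1']); return z['im'],z['d'],c
def circ(p):
    A=np.c_[2*p,np.ones(len(p))]; s=np.linalg.lstsq(A,(p**2).sum(1),rcond=None)[0]; return s[:2],np.sqrt(s[2]+s[:2]@s[:2])
E
python3 - <<'E'
from h import *
im,d,c=load('w1'); P=cloud(d,c)
m=np.zeros((480,640),np.uint8); cv2.fillPoly(m,[np.array([[155,185],[465,185],[450,288],[170,288]])],1)
m[195:290,170:460]=0; q=P[(m>0)]
q=np.r_[q,P[190:285,245:268].reshape(-1,3),P[190:285,350:362].reshape(-1,3)]
for _ in range(4):
    o=q.mean(0); n=np.linalg.svd(q-o,full_matrices=False)[2][2]; n*=np.sign(n[2]); e=(q-o)@n; q=q[abs(e)<max(.002,2*e.std())]
print('n',n,'tilt',np.degrees(np.arccos(n[2])),'yaw',np.degrees(np.arctan2(-n[1],-n[0])),'std',e.std(),len(q))
ry=np.cross(n,[0,0,1]);ry/=np.linalg.norm(ry); ry*=np.sign(ry[1]); sx=np.cross(ry,n)
for nm,(u0,u1) in dict(g14=(170,245),g18=(268,350),g22=(362,460)).items():
    p=P[190:292,u0:u1].reshape(-1,3); h=(p-o)@n
    t=p[(h>.028)&(h<.040)]; ht=np.median((t-o)@n); t=t[abs((t-o)@n-ht)<.003]
    ab=np.c_[(t-o)@sx,(t-o)@ry]; (cc,rr)=cv2.minEnclosingCircle((ab*1000).astype(np.float32))
    print(nm,'hub top h',ht,'n',len(t),'centre',(o+sx*cc[0]/1e3+ry*cc[1]/1e3+n*ht).round(4),'r',round(rr,1),'mean',ab.mean(0)*1000,cc)
E
python3 - <<'E'
from h import *
yaw=np.radians(20.2); rx=np.array([np.cos(yaw),np.sin(yaw),0]); ry=np.array([-np.sin(yaw),np.cos(yaw),0])
a=-.5*rx+np.array([0,0,.866]); hub=np.array([.4744,.211,.0705])
for t in(30,27,25,22,20,15):
    b=-np.sin(np.radians(t))*rx+np.array([0,0,np.cos(np.radians(t))])
    print(t,[None if (q:=r.solve_ik(hub+k*a,tool(-b,-ry))) is None else np.round(q,2) for k in(-.002,.04,.1)])
E
```

```text
n [-0.46751301 -0.17586415  0.86631598] tilt 29.966685190179042 yaw 20.61477015384362 std 0.0006718076241813718 7086
g14 hub top h 0.03381109899588905 n 719 centre [0.4336 0.2926 0.0676] r 14.5 mean [-22.28650028  66.83472458] (-23.161035537719727, 67.22583770751953)
g18 hub top h 0.03380087514753043 n 713 centre [0.4633 0.2142 0.0677] r 14.3 mean [-22.37325953 -16.55566588] (-22.9388484954834, -16.651243209838867)
g22 hub top h 0.03380677521068027 n 740 centre [0.4929 0.1358 0.0678] r 14.5 mean [ -22.39349143 -100.30499953] (-22.859189987182617, -100.46805572509766)
30 [None, None, None]
27 [None, None, array([0.23, 0.2 , 2.17, 0.19, 0.31, 1.28])]
25 [None, None, array([0.23, 0.2 , 2.15, 0.15, 0.36, 1.32])]
22 [None, array([0.24, 0.36, 2.09, 0.14, 0.31, 1.34]), array([0.23, 0.21, 2.11, 0.1 , 0.44, 1.37])]
20 [array([0.25, 0.47, 2.04, 0.12, 0.28, 1.36]), array([0.25, 0.37, 2.07, 0.1 , 0.36, 1.37]), array([0.24, 0.22, 2.08, 0.08, 0.49, 1.39])]
15 [array([0.26, 0.48, 1.97, 0.06, 0.42, 1.42]), array([0.25, 0.39, 2.  , 0.05, 0.5 , 1.43]), array([0.24, 0.25, 2.01, 0.05, 0.62, 1.43])]
```

```bash
cat >> h.py <<'E'
N=np.array([-0.46751301,-0.17586415,0.86631598]); RY=np.cross(N,[0,0,1]);RY/=np.linalg.norm(RY);RY*=np.sign(RY[1])
HUB=np.array([.4633,.2142,.0677])
def phase(im,c,C,ax,x0,rad,nt):
    "angle (rad, about ax from x0, mod 2pi/nt) of bright tooth middles"
    y0=np.cross(ax,x0); th=np.linspace(0,2*np.pi,1440,endpoint=False); tot=0
    g=cv2.cvtColor(im,cv2.COLOR_RGB2GRAY).astype(np.float32)
    for R in rad:
        uv=proj(c,C+R*(np.cos(th)[:,None]*x0+np.sin(th)[:,None]*y0)).astype(np.float32)
        s=cv2.remap(g,uv[:,0][None],uv[:,1][None],cv2.INTER_LINEAR)[0]; tot=tot+s
    f=(tot*np.exp(1j*nt*th)).mean(); F=abs(np.fft.rfft(tot-tot.mean())); 
    return np.angle(f)/nt, F[nt]/F[1:60].max()
E
python3 - <<'E'
from h import *
im,d,c=load('w1'); print('gear phase from RY',phase(im,c,HUB-.022*N,N,RY,(.026,.0275,.029),18),np.degrees(phase(im,c,HUB-.022*N,N,RY,(.027,),18)[0]))
t=np.radians(12); b=Ro.from_rotvec(RY*t).apply(N); b2=Ro.from_rotvec(-RY*t).apply(N); b=b if b[2]>b2[2] else b2
q=tool(-b,-RY); tip=HUB-.0185*N; tcp=tip+.025*b
print('tilt',np.degrees(np.arccos(b[2])),tcp)
command_gripper(.05,40)
r.reach(tcp+.06*N,q)
hit=r.move_straight(tcp,q,speed=.06,max_force=10); s=r.read_state(); print(hit,np.array(s['eef_pos'])-tcp,s['contact_force'])
command_gripper(.02,70); s=r.read_state(); print('w',s['grip_width'],s['grip_force'],s['contact_force'],s['torque'])
im,d,c=shot('wrist'); save('w2',im); np.savez('w2',im=im,d=d,**c)
r.move_straight(tcp+.08*N,q,speed=.08); s=r.read_state(); print('w',s['grip_width'],s['grip_force'],s['contact_force'],s['time_s'])
im,d,c=shot('wrist'); save('w3',im[120:480,120:520]); np.savez('w3',im=im,d=d,**c)
E
```

```text
gear phase from RY (np.float64(0.17385129361916002), np.float32(1.0)) 9.97069130134897
tilt 17.96668599001714 [0.46473117 0.21473836 0.07545406]
False [-3.11200202e-06  1.07917356e-05  2.24698029e-04] [-1.26630542  0.72992397  0.23565331]
w 0.02514572569899211 68.73997986316681 [-3.04476484 -2.10202856  5.29299616] [-0.24446166  0.26844062 -0.04946163]
w 0.02506179663967079 68.84742303751409 [-0.39697658  0.29354326 -2.43652542] 4.9417
```

View pics/w3.png

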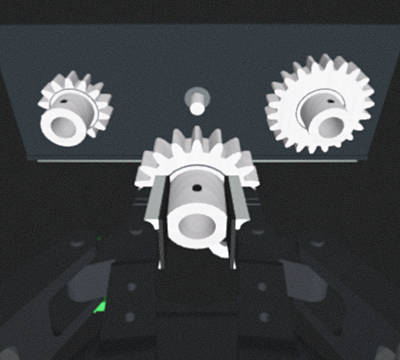

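The gear is held by its hub and the two outer gears are still on their pegs. Next I'll measure the gear in hand and view the tester.

```bash
python3 - <<'E'
from h import *
im,d,c=load('w3'); P=cloud(d,c); s=r.read_state(); Q=Ro.from_quat(s['eef_rot']); p0=np.array(s['eef_pos'])
X=Q.inv().apply((P.reshape(-1,3)-p0))   # tool frame
H0=HUB+.08*N; n0=Q.inv().apply(N); h0=Q.inv().apply(H0-p0)
w=(X-h0); hh=w@n0; rad=np.linalg.norm(w-np.outer(hh,n0),axis=1)
def plane(q):
    for _ in range(4):
        o=q.mean(0); n=np.linalg.svd(q-o,full_matrices=False)[2][2]; n*=np.sign(n[2]*n0[2]); e=(q-o)@n; q=q[abs(e)<max(.001,2*e.std())]
    return o,n,e.std(),len(q),q
t=X[(abs(hh)<.004)&(rad<.0155)&(abs(w[:,1])<.0115)]; o,n,e,k,q=plane(t)
print('exp',h0,n0,'\nhub plane',o,n,e,k,'ang',np.degrees(np.arccos(n@n0)))
ds=X[(abs(hh+.022)<.004)&(rad>.016)&(rad<.031)]; o2,n2,e2,k2,q2=plane(ds); print('disc',o2,n2,e2,k2,np.degrees(np.arccos(n2@n0)), 'height h0 above disc',(h0-o2)@n2,'meas hub',(o-o2)@n2)
print('x range hub',q[:,0].min(),q[:,0].max(),'y',q[:,1].min(),q[:,1].max())
# move to view tester
ty=np.radians(-11); tY=np.array([-np.sin(ty),np.cos(ty),0])
r.move_straight([.40,.16,.26],speed=.15)
r.reach([.40,-.15,.27],tool([0,0,-1],-tY))
im,d,c=shot('wrist'); save('w4',im); np.savez('w4',im=im,d=d,**c); print(r.read_state()['time_s'])
E
```

```text
exp [-3.60003093e-03  5.75596389e-06  6.47618216e-03] [-2.08831765e-01 -7.81616441e-05 -9.77951573e-01] 
hub plane [-2.75279846e-03 -2.62660291e-05  6.99483041e-03] [-2.01577013e-01 -2.35502195e-04 -9.79472640e-01] 0.00047286542355459146 1442 ang 0.4248361242751017
disc [ 0.01736593 -0.00030381  0.02520371] [-2.04045274e-01 -1.36612268e-04 -9.78961443e-01] 0.0004910007446678765 2143 0.28035628820485586 height h0 above disc 0.022611487637243396 meas hub 0.021930881595975355
x range hub -0.017541440638625023 0.010059026687088357 y -0.011461920658651372 0.011482878201022463
7.2083
```

View pics/w4.png

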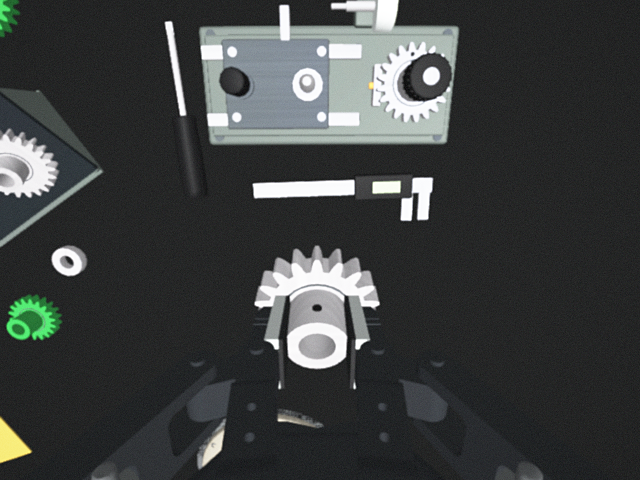

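The gear is held firmly. In this view the carriage knob is at (235,80), the arbor at (308,82), the master knob at (428,77) and the witness mark somewhere on the master. Next I'll fit the tester.

```bash
python3 - <<'E'
from h import *
im,d,c=load('w4'); P=cloud(d,c)
def blob(u0,u1,v0,v1,zl,zh):
    p=P[v0:v1,u0:u1].reshape(-1,3); p=p[(p[:,2]>zl)&(p[:,2]<zh)]; (cc,rr)=cv2.minEnclosingCircle((p[:,:2]*1000).astype(np.float32)); return np.array(cc),rr,p[:,2].mean(),len(p),p[:,:2].mean(0)*1e3
print('cknob',K:=blob(215,255,62,100,.074,.083)); print('arbor tip',A:=blob(298,318,70,92,.066,.078)); print('collar',blob(290,325,65,105,.038,.047)); print('mknob',M:=blob(395,455,50,105,.098,.106)); print('mdisc',D:=blob(365,460,38,128,.050,.057))
T=P[20:150,195:470].reshape(-1,3); T=T[(T[:,2]>.016)&(T[:,2]<.027)]; rect=cv2.minAreaRect((T[:,:2]*1000).astype(np.float32)); print('base',rect,T[:,2].mean())
v=M[0]-K[0]; print('yaw K->M',np.degrees(np.arctan2(v[0],-v[1]))*-1, np.linalg.norm(v), 'A-M',np.linalg.norm(A[0]-M[0]),'A-K',np.linalg.norm(A[0]-K[0]),'D-A',np.linalg.norm(D[0]-A[0]))
cv2.imwrite('pics/w4c.png',cv2.resize(im[10:150,195:475,::-1],None,fx=2.8,fy=2.8,interpolation=cv2.INTER_CUBIC))
E
```

```text
cknob (array([ 531.46087646, -101.45249939]), 10.979745864868164, np.float64(0.07756211504334344), 585, array([ 531.14397834, -101.8792264 ]))
arbor tip (array([ 519.43048096, -161.67681885]), 5.320311546325684, np.float64(0.06983328464273778), 123, array([ 519.31142728, -161.62181822]))
collar (array([ 519.56005859, -161.4573822 ]), 23.097749710083008, np.float64(0.04076201180204326), 845, array([ 518.86155801, -161.4662314 ]))
mknob (array([ 502.19656372, -255.39581299]), 17.318992614746094, np.float64(0.10188807674411306), 1612, array([ 502.11835357, -254.64486558]))
mdisc (array([ 501.88540649, -255.38275146]), 33.1751708984375, np.float64(0.05400620564692672), 1952, array([ 501.18729757, -247.05800489]))
base ((517.3365478515625, -174.28907775878906), (263.6837158203125, 113.05862426757812), 80.38856506347656) 0.02119651732225007
yaw K->M 10.763385159160743 156.70017167225402 A-M 95.29038653525922 A-K 61.41416017706807 D-A 95.33431410339753
```

View pics/w4c.png

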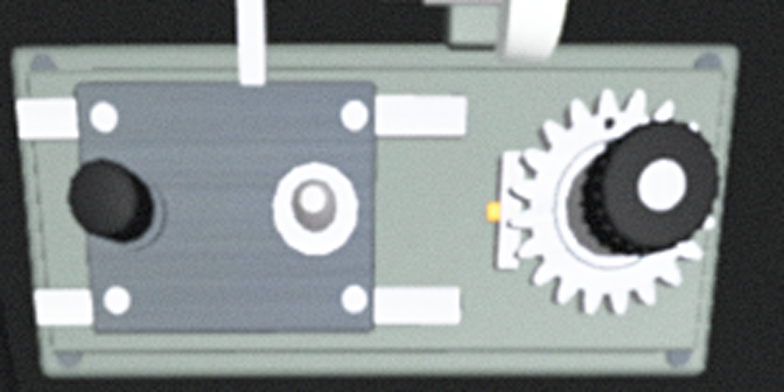

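```bash
cat >> h.py <<'E'
M=np.array([.5021,-.2554]); A=np.array([.5195,-.1616]); YAW=np.radians(-10.8)
TX=np.array([np.cos(YAW),np.sin(YAW),0]); TY=np.array([-np.sin(YAW),np.cos(YAW),0]); Z=np.array([0,0,1.])
E
python3 - <<'E'
from h import *
im,d,c=load('w4')
C=np.r_[M,.054]; ph,qual=phase(im,c,C,Z,TY,(.0295,.0305,.0315),20)
mk=onplane(c,[[412.5,53.6]],.054)[0]; v=mk-C; ma=np.arctan2(v@-TX,v@TY); f=np.degrees
print('phase',f(ph),qual,'mark ang',f(ma),'mod18',(f(ma)+9)%18-9,'r',np.linalg.norm(v[:2]))
psi=-30/27*ph
while psi<-np.radians(10): psi+=np.radians(20)
while psi>np.radians(10): psi-=np.radians(20)
nt=np.array([-.2045,0,-.9789]); nt/=np.linalg.norm(nt); h0=np.array([-.0037,0,.0066])
yd=Ro.from_rotvec(Z*psi).apply(-TY)
Q=np.c_[np.cross(yd,Z),yd,Z]@np.c_[np.cross([0,1,0],nt),[0,1,0],nt].T
q=Ro.from_matrix(Q).as_quat(); tcp=lambda z:np.r_[A,z]-Q@h0
print('psi',f(psi),'tool z',Q[:,2],[np.round(r.solve_ik(tcp(z),q),2) for z in(.17,.076)])
np.savez('place',Q=Q,h0=h0)
r.reach(tcp(.17),q); r.move_straight(tcp(.112),q,speed=.1)
im,d,c=shot('wrist'); save('w5',im); np.savez('w5',im=im,d=d,**c)
s=r.read_state(); print(s['time_s'],s['contact_force'],s['grip_width'])
E
```

```text
phase 8.441637341906006 0.7478603 mark ang -82.7182866045427 mod18 7.281713395457302 r 0.023380270296971272
psi -9.379597046562228 tool z [-0.19194067  0.07054283 -0.97886796] [array([-0.43,  0.57,  1.41, -0.02,  1.37,  1.5 ]), array([-0.43,  0.68,  1.5 , -0.02,  1.17,  1.5 ])]
8.6583 [-0.15213549  0.0143441  -1.24841022] 0.024630075210571874
```

View pics/w5.png

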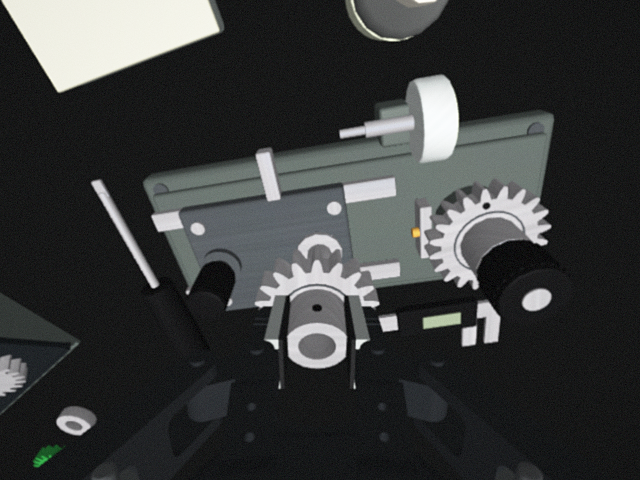

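The gear is over the arbor, with the tip hidden behind the disc and the collar at (320,245). I'll descend under a force guard.

```bash
python3 - <<'E'
from h import *
z=np.load('place.npz'); Q=z['Q'];h0=z['h0']; q=Ro.from_matrix(Q).as_quat(); tcp=lambda z:np.r_[A,z]-Q@h0
for zz in(.1,.09,.083,.0765):
    hit=r.move_straight(tcp(zz),q,speed=.04,max_force=7); s=r.read_state()
    print(zz,hit,'hub z',(np.array(s['eef_pos'])+Q@h0)[2].round(4),np.round(s['contact_force'],2),np.round(s['torque'],2),s['time_s'])
    if hit: break
E
```

```text
0.1 False hub z 0.0997 [ 0.04 -0.35 -2.55] [-0.06 -0.15  0.01] 9.1083
0.09 False hub z 0.0896 [ 1.93 -4.25 -4.89] [-1.   -0.53  0.23] 9.5083
0.083 False hub z 0.0826 [ 0.72 -6.49 -3.76] [-1.23 -0.56  0.25] 9.8333
0.0765 False hub z 0.0761 [ 1.47 -6.88 -4.28] [-1.22 -0.57  0.26] 10.1417
```

```bash
python3 - <<'E'
from h import *
z=np.load('place.npz'); Q=z['Q'];h0=z['h0']; q=Ro.from_matrix(Q).as_quat(); tcp=lambda z:np.r_[A,z]-Q@h0
command_gripper(.042); s=r.read_state(); print(s['contact_force'],s['grip_width'])
r.move_straight(tcp(.155),q,speed=.12)
ty=TY; r.reach(np.r_[A,.26]-.09*TX-.04*TY,tool([0,0,-1],-TY))
im,d,c=shot('wrist'); save('w6',im[0:300,100:600]); np.savez('w6',im=im,d=d,**c); P=cloud(d,c)
p=P.reshape(-1,3); p=p[np.linalg.norm(p[:,:2]-A,axis=1)<.034]; print(r.read_state()['time_s'])
hb=p[(p[:,2]>.071)&(p[:,2]<.082)]; hb=hb[np.linalg.norm(hb[:,:2]-A,axis=1)<.02]
print('hub',cv2.minEnclosingCircle((hb[:,:2]*1000).astype(np.float32)),hb[:,2].mean(),hb[:,2].std(),len(hb))
ds=p[(p[:,2]>.048)&(p[:,2]<.062)]; print('disc',cv2.minEnclosingCircle((ds[:,:2]*1000).astype(np.float32)),np.median(ds[:,2]),len(ds))
g,_=phase(im,c,np.r_[A,.054],Z,-TY,(.0265,.0275,.0285),18); m,_=phase(im,c,np.r_[M,.054],Z,TY,(.0295,.0305,.0315),20)
print('gear tooth',np.degrees(g),'master tooth',np.degrees(m),_)
E
```

```text
[-0.68770324  0.02665616  0.18582646] 0.04208403175073045
11.9333
hub ((520.0307006835938, -160.9546356201172), 14.002226829528809) 0.07565908238256418 0.001374392485323116 680
disc ((519.5050048828125, -160.9334716796875), 30.03360366821289) 0.054089427151929215 2074
gear tooth -0.009849011509345116 master tooth 8.496357234388274 1.0
```

View pics/w6.png

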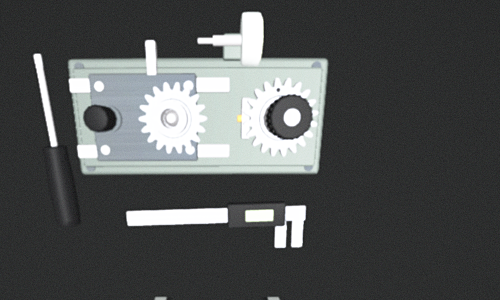

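The gear is fully down, and its phase relative to the master is right: gear tooth at 0°, master gap at about 0.5° off. Now I'll grip the carriage knob and ease it home.

```bash
python3 - <<'E'
from h import *
K=np.array([.5315,-.1015,.077]); q=tool([0,0,-1],TX)
r.reach(K+[0,0,.08],q); command_gripper(.045); r.move_straight(K+[0,0,.02],q,speed=.15)
print(r.move_straight(K,q,speed=.06,max_force=8)); command_gripper(.015,30); s=r.read_state(); print(s['grip_width'],s['contact_force'],s['time_s'])
for dd in(.01,.022,.030,.035,.0375,.0395):
    hit=r.move_straight(K-TY*dd,q,speed=.03,max_force=12); s=r.read_state(); e=np.array(s['eef_pos'])-K
    F=np.array(s['contact_force']); print(dd,hit,'along',-(e@TY).round(4),'F y,x',(F@TY).round(1),(F@TX).round(1),s['time_s'])
    if hit: break
E
```

```text
False
0.02118231281473807 [-7.37482693  0.00796695  5.78196466] 14.7167
0.01 False along 0.0097 F y,x 0.4 -6.3 15.2
0.022 False along 0.0217 F y,x 0.5 -5.8 15.75
0.03 False along 0.0297 F y,x 1.2 -6.1 16.1667
0.035 False along 0.0347 F y,x 1.2 -6.3 16.4833
0.0375 False along 0.0371 F y,x 2.0 -6.6 16.7333
0.0395 False along 0.038 F y,x 6.0 -5.9 16.9833
```

```bash
python3 - <<'E'
from h import *
s=r.read_state(); p=np.array(s['eef_pos']); q=tool([0,0,-1],TX)
command_gripper(.045); r.move_straight(p+[0,0,.1],q,speed=.15)
r.reach(np.r_[A,.27]-.09*TX-.08*TY,tool([0,0,-1],-TY))
im,d,c=shot('wrist'); save('w7',im[0:300,100:600]); np.savez('w7',im=im,d=d,**c); P=cloud(d,c).reshape(-1,3)
A2=M+TY[:2]*.0575
def mc(cen,rad,zl,zh):
    p=P[(np.linalg.norm(P[:,:2]-cen,axis=1)<rad)&(P[:,2]>zl)&(P[:,2]<zh)]; return cv2.minEnclosingCircle((p[:,:2]*1000).astype(np.float32)),p[:,2].mean(),len(p)
h=mc(A2,.02,.071,.08); k=mc(M,.02,.098,.106); print('hub',h,'mknob',k,'dist',np.linalg.norm(np.array(h[0][0])-k[0][0]),'A2',A2, r.read_state()['time_s'])
for t in(-75,-50,-20,0,30,50): print(t,np.round(r.solve_ik(np.r_[M,.104],tool([0,0,-1],Ro.from_rotvec(Z*np.radians(t)).apply(TX))),2))
E
```

```text
hub (((512.8975219726562, -198.45077514648438), 13.947299003601074), np.float64(0.07570758253308985), 633) mknob (((502.158447265625, -255.3455352783203), 16.919252395629883), np.float64(0.10193268853602647), 1429) dist 57.89940808006889 A2 [ 0.51287443 -0.19891848] 19.4083
-75 [-0.61  0.57  1.61 -0.    0.96  0.89]
-50 [-0.61  0.57  1.61 -0.    0.96  0.45]
-20 [-0.61  0.57  1.61 -0.    0.96 -0.07]
0 [-0.61  0.57  1.61 -0.    0.96 -0.42]
30 [-0.61  0.57  1.61 -0.    0.96 -0.94]
50 [-0.61  0.57  1.61 -0.    0.96 -1.29]
```

View pics/w7.png

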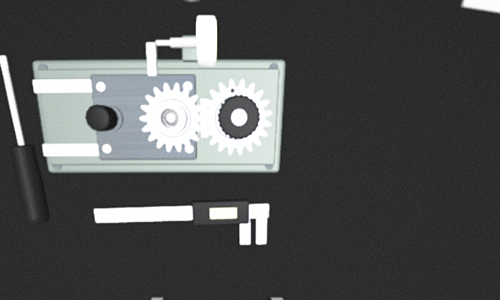

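The carriage is home and the teeth are in mesh: gear hub at (170,117), master knob at (239,117), centres about 57.9 mm apart. Now I'll turn the master.

```bash
python3 - <<'E'
from h import *
yd=Ro.from_rotvec(Z*np.radians(48)).apply(TX); q=tool([0,0,-1],yd)
r.reach(np.r_[M,.18],q); command_gripper(.052); r.move_straight(np.r_[M,.13],q,speed=.15)
print(r.move_straight(np.r_[M,.104],q,speed=.06,max_force=8)); command_gripper(.025,40); s=r.read_state(); print(s['grip_width'],s['contact_force'],s['time_s'])
j=np.array(s['joint_positions'])
for k in range(6):
    j[5]+=np.radians(15.5); r.movej(j); s=r.read_state()
    print(k,np.round(s['contact_force'],1),np.round(s['torque'],2),s['time_s'])
r.hold(.3); command_gripper(.052); p=np.array(s['eef_pos']); r.move_straight(p+[0,0,.09],speed=.12)
r.reach(np.r_[A,.27]-.09*TX-.08*TY,tool([0,0,-1],-TY))
im,d,c=shot('wrist'); save('w8',im[0:300,100:600]); np.savez('w8',im=im,d=d,**c); P=cloud(d,c).reshape(-1,3)
A2=M+TY[:2]*.0575
def mc(cen,rad,zl,zh):
    p=P[(np.linalg.norm(P[:,:2]-cen,axis=1)<rad)&(P[:,2]>zl)&(P[:,2]<zh)]; return cv2.minEnclosingCircle((p[:,:2]*1000).astype(np.float32)),p[:,2].mean(),len(p)
h=mc(A2,.02,.071,.08); k=mc(M,.02,.098,.106); print('hub',h,'mknob',k,'dist',np.linalg.norm(np.array(h[0][0])-k[0][0]), r.read_state()['time_s'])
E
```

```text
False
0.031411185065758136 [-8.39383658 -4.29668435  5.27407538] 23.05
0 [-1.2 -1.4 -0.8] [-0.22  0.24 -0.05] 23.4167
1 [-3.3 -2.6  0.4] [-0.31  0.58 -0.06] 23.7833
2 [-4.9 -2.4  1.3] [-0.43  0.86  0.02] 24.15
3 [-5.8 -2.4  1.9] [-0.33  0.94  0.03] 24.5167
4 [-5.9 -1.5  2.1] [-0.24  1.01 -0.  ] 24.8833
5 [-5.7 -1.7  2.4] [-0.14  1.06  0.04] 25.25
hub (((513.6841430664062, -198.27423095703125), 14.05588436126709), np.float64(0.07568971138679953), 637) mknob (((502.1524963378906, -255.4831085205078), 16.990650177001953), np.float64(0.10196637938406043), 1422) dist 58.35952834237214 27.575
```

View pics/w8.png

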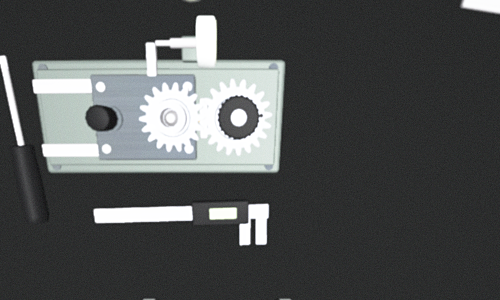

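```bash
python3 - <<'E'
from h import *
for n in('w4','w7','w8'):
    im,d,c=load(n); g=cv2.cvtColor(im,cv2.COLOR_RGB2GRAY).astype(np.float32)
    th=np.radians(np.arange(0,360,1)); X=np.r_[M,.054]+.0235*(np.cos(th)[:,None]*TY-np.sin(th)[:,None]*TX)
    uv=proj(c,X).astype(np.float32); s=cv2.remap(g,uv[:,0][None],uv[:,1][None],1)[0]
    print(n,'dark angles',np.where(s<110)[0])
    P=cloud(d,c).reshape(-1,3); k=M+TY[:2]*(.1195 if n!='w4' else .1567); p=P[(np.linalg.norm(P[:,:2]-k,axis=1)<.018)&(P[:,2]>.074)&(P[:,2]<.083)]
    print(cv2.minEnclosingCircle((p[:,:2]*1000).astype(np.float32)))
E
```

```text
w4 dark angles [147 148 149 150 151 152 153 154 155 156 157 158 159 160 161 162 163 164
 165 166 167 168 169 170 171 172 173 174 175 176 177 178 179 180 181 182
 183 184 185 186 187 188 189 190 191 192 193 194 208 209 210 211 212 213
 214 215 216 217 218 219 220 221 222 223 224 225 226 227 228 229 230 231
 232 233 234 235 236 237 238 239 240 241 242 243 244 245 246 247 248 249
 250 251 252 253 276 277 278 279 280]
((531.4608764648438, -101.45249938964844), 10.979745864868164)
w7 dark angles [276 277 278 279]
((524.174560546875, -138.54791259765625), 11.084426879882812)
w8 dark angles [185 186 187]
((524.0877685546875, -138.7497100830078), 10.839625358581543)
```

The witness mark turned 91.5°, from 277.5° to 186°, and the carriage is still at its stop. The gripper is clear of everything, so I'll hand in.

```bash
python3 -c "
from h import *
print(r.finish_job())"
```

```text
the job is handed in; nothing more can be done
None
```

The job is handed in: the 18-tooth gear is seated hub up on the arbor, the carriage is at its stop with the teeth in mesh, and the master was turned about 91°; no verdict came back.

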